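Take the hot lid off the red heating pot with the lid lifter

ROBOT

A 6-joint arm with a two-finger parallel gripper is mounted at the origin on a cart in front of the work surface, level with it; the furniture and walls round the work are solid. World frame = base frame: x ahead of the robot, y to its left, z up, the work surface at z = 0. Lengths are in m, angles in rad, forces in N, time in s.
With the tool pointing down it reaches from about 0.35 to 1 m from the base axis. Payload 7.1 kg.
Tool frame: the origin (TCP) lies midway between the tips of the shut fingers; the grasp point (between the pads) lies manip.grasp_offset behind it (manip.grasp_offset is the distance from the TCP to the grasp point, in m); z points along the fingers, y is the line along which they close (so a half turn about z gives the same grasp; the last joint's range is limited). The gripper opens to 85 mm and grips with 20 to 120 N. Pads are 22 mm wide; open, the fingers measure 114 mm over their backs; the gripper's body (76 mm by 85 mm) begins 54 mm behind the grasp point. The pads swing forward as they close: fully open they stand 13 mm farther back than shut.
Start: joints at [-1.368, 0.423, 1.63, -0, 1.089, -0.019], TCP at [0.138, -0.61, 0.231] pointing down, gripper open.
Joint ranges: [-3, 3], [-0.9, 2.11], [0.09, 2.58], [-1.31, 4.45], [0.11, 2.69], [-2.54, 2.54]. Speed limits (rad/s): [2.39, 2.39, 3.01, 3.14, 3.14, 3.14].

INTERFACE

Orientations are given as a unit quaternion [x, y, z, w].
In Python, from station import manip gives the robot as it stands.
- The arm moves only by the tool arm_command, never from a script. Its argument "rows" is a list of rows, each a list of 4 numbers: the shift along the tool's x, y, z in mm, then the turn about the tool's z in degrees. A call has exactly 8 rows; each row shifts and turns the commanded pose from where the row before left it, along the tool's axes as they then stand; what a row does not reach is not made up. A row lasts 1/10 s, in which the tool goes at most 50 mm and 8.59 degrees, less where a joint would pass 70% of its speed; a pose out of reach is approached as far as the arm can. A call is refused whole if a number of a shift passes 50 or a number of a turn 8.59, either way. A call with a gripper value outside its range is refused whole. "gripper" is the finger opening in mm, from 0 to 85.4, set as the call begins (left out, the last holds). The fingers move at their own pace and stop on an object; the grip force is fixed at half the most. Time passes only in rows, so rows that do not move let the fingers close, or fill a call up. It gives the time, the measured TCP pose, the force, the opening and the grip force at its end, in the units of the state.
- manip.sense(): the state, without advancing time (a new reading comes with each control period).
- manip.grab_frame(name): name is "scene" or "top"; returns the picture (384x512x3 uint8, blue, green, red); there is no depth.
- manip.camera_info(name): a dict with "intrinsics" (3x3 intrinsics, pixels), "k1" (the pictures are not rectified: a ray, as slopes to the right and down, at radius r is drawn at 1 + k1 r^2 times it, then the intrinsics apply), "origin" and "attitude" of the camera in the world. Camera axes: x right, y up, looking along -z (the intrinsics and any distortion apply to the point x, -y, -z); pixel columns grow to the right and rows downward; lengths in m; the calibration is good to about 2 mm. A picture is of the moment at which its call begins. camera_info takes no time and is no camera call.
- manip.job_done(): hands the job in; it is judged then, once.
The state is a dict: "time_s": time; "qpos": joint angles; "dq": joint speeds; "joint_efforts": joint torques, N m; "tool_pos": TCP position; "tcp_rot": TCP orientation; "force": force on the tool from outside, world axes, zero at the start; "wrist_torque": the same for the moment, N m; "grip_width": opening from 0.0 (shut) to 1.0 (fully open); "gripper_force": force on a finger pad.
Only numpy, scipy, OpenCV 4.12 (cv2) and the standard library are available. Lean on these libraries where they do the work, as an engineer would, in place of code of your own. Each camera call takes 0.05 s, during which the arm holds its last target. There are 200 camera calls.

TASK

The lid of the red heating pot is hot: take the hooked lid lifter by its wooden handle from its stand, hook the lid's loop with it, lift the lid off, keeping it balanced, and lower it with the lifter onto the middle of the firebrick, where it must lie flat. Then unhook the lifter and hang it back in its stand. Never touch the hot lid with the gripper or the arm, and leave the blue pot's lid as it is.

Things in the scene. Friction and masses are not known exactly. Their poses are not given: they have to be found in the camera images.
- lifter_grip (a point): Lid lifter (150 g), a loose tool hanging upright in its stand: centre of its wooden handle, a block 28 mm along the lifter's x, 18 mm along its y (pinch it along y), 56 mm high (28 mm above and below this point). z is up, x points to the side where the hook is open.
- lifter_hook (a point): The lowest bend of the lifter's hook (centre of the 6 mm rod), straight below the handle, 107 mm below lifter_grip. Seen along y: the shank stands 22 mm to -x of it; the hook's tip stands 20 mm to +x of it with its centre 14 mm higher (so its top is 17 mm higher). The open throat faces up.
- stand_ring (a point): Fixed lifter stand: centre of the top of a level ring, 85 mm above the bench (bore 76 mm, outside 90 mm), on three thin legs and a round foot 6 mm high. The lifter hangs in it hook downward, its heat shield lying on the ring, so the handle centre is then 42 mm above this point. Any yaw will do.
- red_lid: The hot steel lid of the red pot, loose (about 180 g). Origin: centre of the underside of its 124 mm round plate, 8 mm thick (its top at +8 mm). A round boss below, 92 mm across, reaches 8 mm down into the pot. z is up. It starts on the fixed red heating pot (116 mm across, red base flange 140 mm across, small black control box), whose rim is 60 mm above the bench.
- red_lid_loop (a point): Top of the loop handle of the red pot's lid (centre of its 6 mm rod), 58 mm above the lid's origin, so 50 mm above the plate's top. The loop is an arch in the lid's y-z plane, 60 mm wide at the feet, highest in the middle; one passes a hook through it along the lid's x, from either side. Hung here the lid balances level.
- blue_lid: Bystander: an identical loose lid with loop on an identical fixed pot painted blue, origin as for the red lid. Its loop reaches 121 mm above the bench; carried things must pass above or round it.
- brick: Pale square firebrick, 166 x 166 mm, fixed, in a low steel tray; origin on the bench under its centre; its flat top is 30 mm above the origin. A lid lying on it rests on its boss, the lid's origin then 38 mm above the brick's origin.
- lifter: The same lifter: origin at the centre of the underside of its round aluminium heat shield (100 mm across, 4 mm thick), 42 mm below lifter_grip, same axes. Under the shield hangs a J hook of 6 mm round steel that opens upward and toward +x; a yellow bar on top of the shield lies on that +x side.
There are look-alikes about, which are no part of the job. Leave any orange or turquoise look-alike of the part that bears stand_ring alone.

How it is judged:
On the way, in this order (a step that is already met when the one before it is completed fails the run):
1. the red pot's lid hangs on the lifter, clear of the pot and within 20 degrees of level (height (world z) of red_lid above 0.075 m and contact force between lifter and red_lid above 0.7 N and distance between lifter_hook and red_lid_loop below 0.025 m and angle between red_lid's own z axis and vertical below 0.35 rad), for 0.3 s.
2. the lid stands on the firebrick with the lifter still in its loop (contact force between red_lid and brick above 0.5 N and distance between lifter_hook and red_lid_loop below 0.04 m and horizontal distance between red_lid and brick below 0.03 m and angle between red_lid's own z axis and vertical below 0.17 rad), for 0.1 s.
At the end, for the whole second after the job is handed in: The red pot's lid lies flat (within 5 degrees) and still on the firebrick, its centre within 30 mm of the brick's centre; the lifter hangs upright (within 7 degrees) and still in its stand, its shield on the ring, within 20 mm of the ring's centre (horizontal distance between red_lid and brick below 0.03 m and z of red_lid in the frame of brick between 0.032 and 0.044 m and angle between red_lid's own z axis and vertical below 0.09 rad and linear speed of each of red_lid, lifter below 0.02 m/s and horizontal distance between lifter_grip and stand_ring below 0.02 m and z of lifter_grip in the frame of stand_ring between 0.034 and 0.05 m and angle between lifter_grip's own z axis and vertical below 0.12 rad); the robot touches nothing.
It fails at once if the gripper or arm touches the hot lid (contact force between any of the fingers, the arm and red_lid above 0.5 N).
It fails at once if the hot lid tips by more than 35 degrees (angle between red_lid's own z axis and vertical above 0.61 rad).
It fails at once if the blue pot's lid is moved by more than 15 mm or tipped by more than 10 degrees (distance of blue_lid from where it was at the start of the episode above 0.015 m or angle between blue_lid's own z axis and vertical above 0.175 rad).
It also fails if it takes over 61 s, if anything falls off the work surface, if the arm or the gripper's body presses on something with over 40 N, if the wrist force passes 120 N, or if a joint passes its speed limit or range.

## Working session

There is one attempt and no reset: what is moved stays moved. The work goes in short steps, Python scripts to look and compute and a tool call to move; the robot and the scene stay as the last step left them, time stands still between calls to the robot, and variables do not carry over. Pictures are saved under pics/ and viewed, at most 13 in all, crops included, and the job is handed in when it is done.

Besides the shell and the picture viewer there is one more tool, called in YAML: its name, and indented under it one key for each argument. arm_command: Moves the arm, as the interface text tells. Its arguments: {"type":"object","properties":{"rows":{"type":"array"},"gripper":{"type":"number"}},"required":["rows"]}

```bash
mkdir -p pics; cat > h.py <<'E'
import numpy as np, cv2
from station import manip
from scipy.spatial.transform import Rotation as R
def cam(n):
    c=manip.camera_info(n); K=np.array(c["intrinsics"]); a=np.array(c["attitude"],float)
    M=a if a.shape==(3,3) else R.from_quat(a).as_matrix()
    return K,float(c["k1"]),np.array(c["origin"]),M
def ray(n,u,v):
    K,k,o,M=cam(n)
    d=np.array([(u-K[0,2])/K[0,0],(v-K[1,2])/K[1,1]]); s=d.copy()
    for _ in range(20): s=d/(1+k*(s@s))
    return o,M@np.array([s[0],-s[1],-1.])
def onz(n,u,v,z):
    o,d=ray(n,u,v); return o+d*(z-o[2])/d[2]
def proj(n,p):
    K,k,o,M=cam(n); q=M.T@(np.array(p)-o); s=np.array([q[0],-q[1]])/-q[2]; s=s*(1+k*(s@s))
    return np.array([K[0,0]*s[0]+K[0,2],K[1,1]*s[1]+K[1,2]])
def two(a,ua,b,ub):
    o1,d1=ray(a,*ua);o2,d2=ray(b,*ub)
    t=np.linalg.lstsq(np.c_[d1,-d2],o2-o1,rcond=None)[0]
    p,q=o1+t[0]*d1,o2+t[1]*d2
    return (p+q)/2,np.linalg.norm(p-q)
E
python3 - <<'E'
from h import *
for n in("scene","top"):
    cv2.imwrite(f"pics/{n}0.png",manip.grab_frame(n)); c=manip.camera_info(n); print(n,c)
print(manip.sense(), manip.grasp_offset)
E
```

```text
scene {'intrinsics': array([[391.44896718,   0.        , 258.05579115],
       [  0.        , 391.44896718, 187.24999907],
       [  0.        ,   0.        ,   1.        ]]), 'k1': -0.02746643728075539, 'origin': array([-0.05089882,  0.90280152,  1.14724574]), 'attitude': array([-0.12067446,  0.33586473,  0.88422949, -0.30128189])}
top {'intrinsics': array([[370.00957257,   0.        , 259.11620451],
       [  0.        , 370.00957257, 196.48391429],
       [  0.        ,   0.        ,   1.        ]]), 'k1': -0.03128181027783919, 'origin': array([0.42188407, 0.19108513, 1.11615029]), 'attitude': array([-0.03226423,  0.04638368,  0.71120473, -0.70071064])}
{'time_s': 0.1, 'qpos': array([-1.36803793e+00,  4.23765218e-01,  1.63062025e+00,  1.79804120e-05,
        1.08860329e+00, -1.89885580e-02]), 'dq': array([ 0.00051057, -0.00238264, -0.00291468,  0.00274627,  0.00026244,
        0.00064443]), 'joint_efforts': array([-2.93222192e-04, -5.58427584e+01, -2.82445049e+01,  4.19693140e-05,
        2.94969410e-03,  1.94459795e-05]), 'tool_pos': array([ 0.13739497, -0.60919904,  0.2306203 ]), 'tcp_rot': array([ 9.93860050e-01,  1.10642281e-01, -5.61218593e-05, -6.95840787e-04]), 'force': array([ 0.34123082, -0.09307388,  0.29488296]), 'wrist_torque': array([-0.00053384,  0.00678911, -0.04029905]), 'gripper_force': 0.0, 'grip_width': 0.9987277254358605} 0.0187
```

View pics/scene0.png

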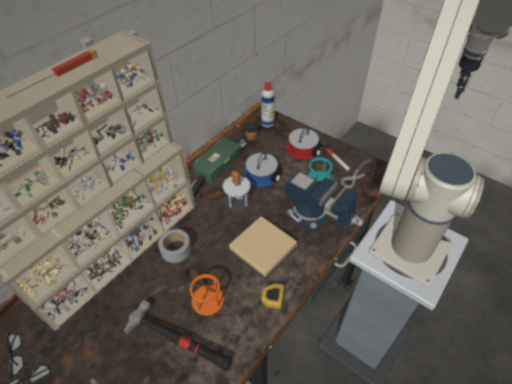

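View pics/top0.png

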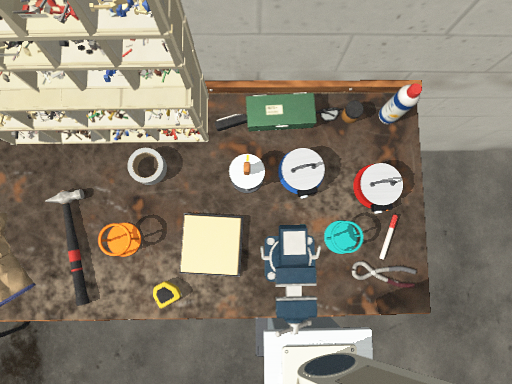

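Scene: the lifter hangs in its steel stand at top (247,172) / scene (237,185). The stand look-alikes are orange at top (120,239) and turquoise at (344,237), both empty. The red lid is at top (380,185), and its look-alike, the blue lid, is at (303,170). The brick is at (212,245) and the vise at (291,260). I choose the white/steel one with the wooden handle and will check it in a close crop.

```bash
python3 - <<'E'
from h import *
t=cv2.imread("pics/top0.png"); s=cv2.imread("pics/scene0.png")
c=lambda im,x,y,w,h,f:cv2.resize(im[y:y+h,x:x+w],None,fx=f,fy=f,interpolation=cv2.INTER_CUBIC)
a=c(t,220,145,60,55,6); b=c(t,345,150,70,55,6); d=c(s,210,160,60,55,5); e=c(s,275,115,70,55,5)
W=790; row=lambda *x:(lambda q:cv2.copyMakeBorder(q,0,0,0,W-q.shape[1],0))(np.hstack(x))
cv2.imwrite("pics/crop1.png",np.vstack([row(a,b),row(d,e)])[:600])
E
```

```text
(no output)
```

View pics/crop1.png

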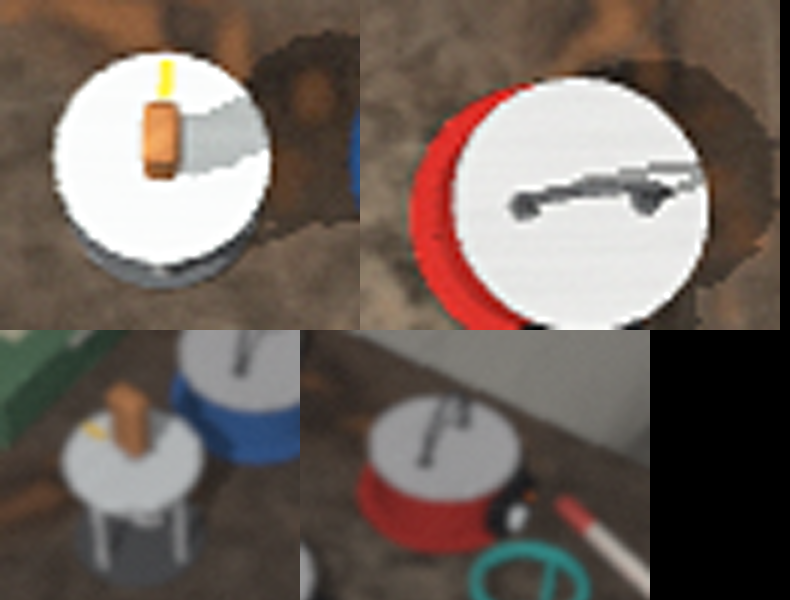

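The crop shows the wooden handle with the yellow bar pointing to image-up (+x world) at top (247,168). The red lid's loop feet are at about (372.5,184) and (393,183), so the loop spans world y.

```bash
cat > meas.py <<'E'
from h import *
def blob(m,u,v):
    n,l,s,c=cv2.connectedComponentsWithStats(m.astype(np.uint8)); i=l[v,u]; return (l==i).astype(np.uint8),s[i],c[i]
def disc(im,n,u,v,z,lo=150):
    h=cv2.cvtColor(im,cv2.COLOR_BGR2HSV); m=(h[...,1]<40)&(h[...,2]>lo)
    b,s,c=blob(m,u,v); k=max(cv2.findContours(b,cv2.RETR_EXTERNAL,cv2.CHAIN_APPROX_NONE)[0],key=cv2.contourArea)
    P=np.array([onz(n,*p[0],z)[:2] for p in cv2.convexHull(k)]).astype(np.float32)
    e,r=cv2.minEnclosingCircle(P.reshape(-1,1,2)); return np.array(e).round(4),round(r*2,4)
E
python3 - <<'E'
from meas import *
t=cv2.imread("pics/top0.png"); s=cv2.imread("pics/scene0.png")
print("red",disc(t,"top",378,195,.068),"blue",disc(t,"top",300,180,.069),"shield",disc(t,"top",240,180,.089))
print("scene red",disc(s,"scene",312,150,.068,120),"shield",disc(s,"scene",230,192,.089,110))
f=[onz("top",372.5,184.2,.068),onz("top",393.3,182.8,.068)];print("feet",f,np.degrees(np.arctan2(*(f[0]-f[1])[:2])))
h=cv2.cvtColor(t,cv2.COLOR_BGR2HSV)
m=(h[...,0]>15)&(h[...,0]<32)&(h[...,1]>40)&(h[...,2]>150); b,st,c=blob(m,212,245)
k=cv2.findContours(b,0,2)[0][0]; r=cv2.minAreaRect(k);print("brick",onz("top",*r[0],.03),[onz("top",*p,.03)[:2].round(3) for p in cv2.boxPoints(r)])
o=(h[...,0]>4)&(h[...,0]<20)&(h[...,1]>110);o[:150]=0;o[195:]=0;o[:,:225]=0;o[:,265:]=0
y=(h[...,0]>22)&(h[...,0]<34)&(h[...,1]>120);y[:150]=0;y[195:]=0;y[:,:225]=0;y[:,265:]=0
for m in(o,y):
    n,l,S,C=cv2.connectedComponentsWithStats(m.astype(np.uint8)); print([(S[i],C[i]) for i in range(1,n) if S[i][4]>5])
E
```

```text
red (array([ 0.5714, -0.1846]), 0.1245) blue (array([0.6179, 0.0424]), 0.1245) shield (array([0.6074, 0.2039]), 0.1046)
scene red (array([1.303 , 0.0297]), 3.408) shield (array([0.5901, 0.2236]), 0.1491)
feet [array([ 0.57003547, -0.15879118,  0.068     ]), array([ 0.5733686 , -0.21998495,  0.068     ])] -3.117732863919924
brick [0.40444557 0.31364336 0.03      ] [array([0.329, 0.402]), array([0.494, 0.393]), array([0.481, 0.224]), array([0.316, 0.236])]
[(array([234, 150,  18,   7,  60], dtype=int32), array([241.03333333, 151.88333333])), (array([255, 150,   9,  10,  53], dtype=int32), array([258.71698113, 153.60377358])), (array([244, 162,   6,  13,  71], dtype=int32), array([246.3943662 , 167.94366197]))]
[(array([247, 155,   2,   6,  11], dtype=int32), array([247.45454545, 157.27272727]))]
```

```bash
cat >> h.py <<'E'
def go(p,yaw=None):
    """shift in tool mm (at present orientation), turn deg to bring tool x to world yaw (deg)"""
    s=manip.sense(); r=R.from_quat(s["tcp_rot"]); M=r.as_matrix(); y=np.degrees(np.arctan2(M[1,0],M[0,0]))
    print("tcp",s["tool_pos"].round(4),"yaw",y.round(2),"tilt",np.degrees(np.arccos(-M[2,2])).round(2),"t",s["time_s"],"F",s["force"].round(2),"w",round(s["grip_width"],3))
    d=np.array(p)-s["tool_pos"]; out=[]
    print("shift mm now",(M.T@d*1000).round(1),"turn",None if yaw is None else round(y-yaw,2))
    if yaw is not None:
        M2=(R.from_euler("z",yaw-y,degrees=True)*r).as_matrix(); print("shift after turn",(M2.T@d*1000).round(1))
E
python3 - <<'E'
from h import *
print("handle top ctr",onz("top",247,166.2,.155),"yellow",onz("top",247.45,157.3,.091))
print("two-view",two("top",(246.7,167.5),"scene",(235.6,178)))
print("vise top two",two("top",(294,243),"scene",(303,182)))
for q in [(.607,.204,.127),(.5714,-.1846,.126),(.404,.314,.03)]: print(proj("top",q),proj("scene",q))
go((.607,.204,.26),0)
E
```

```text
handle top ctr [0.60995871 0.20168128 0.155     ] yellow [0.64797566 0.20080919 0.091     ]
two-view (array([0.61127954, 0.20232376, 0.12558545]), np.float64(0.0019975206873649874))
vise top two (array([0.40540446, 0.07953196, 0.13360328]), np.float64(0.0029154250250952355))
[246.29625947 169.27169385] [235.91732106 178.48463159]
[388.62086142 180.53580752] [304.2860499  126.88191808]
[209.81547057 244.71139017] [262.38372182 243.27514342]
tcp [ 0.1374 -0.6092  0.2306] yaw 12.7 tilt 0.08 t 0.1 F [ 0.34 -0.09  0.29] w 0.999
shift mm now [ 637.  -690.1  -28.4] turn 12.7
shift after turn [ 469.6 -813.2  -28.2]
```

arm_command:
  rows:
    - [0,0,-30,6.35]
    - [0,0,-10,6.35]
    - [25,-43,0,0]
    - [25,-43,0,0]
    - [25,-43,0,0]
    - [25,-43,0,0]
    - [25,-43,0,0]
    - [25,-43,0,0]
  gripper: 85

```text
time_s: 0.9
tool_pos: [0.2879, -0.3497, 0.2712]
tcp_rot: [1.0, -0.0, -0.0, -0.0]
force: [0.9, -0.8, -0.0]
grip_width: 0.991
gripper_force: 0.0
```

arm_command:
  rows:
    - [25,-43,0,0]
    - [25,-43,0,0]
    - [25,-43,0,0]
    - [25,-43,0,0]
    - [25,-43,0,0]
    - [25,-43,0,0]
    - [25,-43,0,0]
    - [25,-43,0,0]

```text
time_s: 1.7
tool_pos: [0.4879, -0.0055, 0.2713]
tcp_rot: [1.0, 0.0, -0.0, 0.0]
force: [0.6, -0.1, -0.1]
grip_width: 0.992
gripper_force: 0.0
```

```bash
python3 -c "
from h import *
go((.610,.2025,.23),0)"
```

```text
tcp [ 0.4879 -0.0055  0.2713] yaw 0.03 tilt 0.01 t 1.7 F [ 0.6  -0.05 -0.05] w 0.992
shift mm now [ 122.2 -208.    41.2] turn 0.03
shift after turn [ 122.1 -208.    41.2]
```

arm_command:
  rows:
    - [24,-41,0,0]
    - [24,-41,0,0]
    - [24,-41,0,0]
    - [24,-41,0,0]
    - [26,-44,0,0]
    - [0,0,30,0]
    - [0,0,20,0]
    - [0,0,0,0]

```text
time_s: 2.5
tool_pos: [0.6065, 0.1993, 0.2175]
tcp_rot: [1.0, 0.0, -0.003, 0.001]
force: [-0.6, -0.5, 0.2]
grip_width: 0.994
gripper_force: 0.0
```

```bash
python3 - <<'E'
from h import *
go((.610,.2025,.108),0)
t=manip.grab_frame("top");s=manip.grab_frame("scene")
c=lambda im,x,y,w,h,f:cv2.resize(im[y:y+h,x:x+w],None,fx=f,fy=f,interpolation=cv2.INTER_CUBIC)
cv2.imwrite("pics/a2.png",np.hstack([c(t,200,110,90,110,4),c(s,190,110,90,110,4)]))
E
```

```text
tcp [0.6065 0.1993 0.2175] yaw 0.06 tilt 0.41 t 2.5 F [-0.6  -0.46  0.18] w 0.994
shift mm now [  4.2  -3.5 109.5] turn 0.06
shift after turn [  4.2  -3.5 109.5]
```

View pics/a2.png

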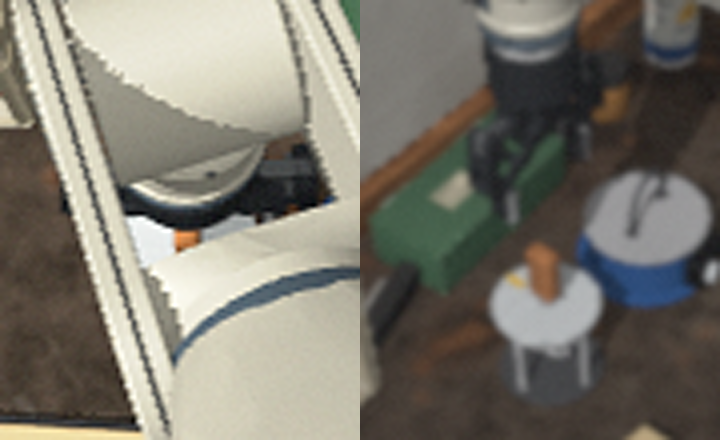

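The gripper is above the handle (scene view: handle at (326,178), gripper fingers above it), and the finger gap lines up with it. Next I descend and grip.

arm_command:
  rows:
    - [2,-2,0,0]
    - [2,-1,20,0]
    - [0,0,20,0]
    - [0,0,20,0]
    - [0,0,20,0]
    - [0,0,15,0]
    - [0,0,14,0]
    - [0,0,0,0]

```text
time_s: 3.4
tool_pos: [0.6121, 0.2021, 0.111]
tcp_rot: [1.0, -0.0, -0.001, 0.0]
force: [-0.5, 0.8, 0.2]
grip_width: 0.997
gripper_force: 0.0
```

```bash
python3 -c "
from h import *
go((.610,.2025,.108),0)"
```

```text
tcp [0.6121 0.2021 0.111 ] yaw -0.01 tilt 0.13 t 3.4 F [-0.55  0.84  0.24] w 0.997
shift mm now [-2.1 -0.4  3. ] turn -0.01
shift after turn [-2.1 -0.4  3. ]
```

arm_command:
  rows:
    - [-2,0,3,0]
    - [0,0,0,0]
    - [0,0,0,0]
    - [0,0,0,0]
    - [0,0,0,0]
    - [0,0,0,0]
    - [0,0,0,0]
    - [0,0,0,0]
  gripper: 8

```text
time_s: 4.2
tool_pos: [0.6114, 0.2026, 0.1101]
tcp_rot: [1.0, 0.0, 0.001, -0.0]
force: [-0.9, -0.6, 5.5]
grip_width: 0.203
gripper_force: 65.9
```

arm_command:
  rows:
    - [0,0,-10,0]
    - [0,0,-20,0]
    - [0,0,-30,0]
    - [0,0,-30,0]
    - [0,0,-30,0]
    - [0,0,-30,0]
    - [0,0,-20,0]
    - [0,0,-10,0]

```text
time_s: 5.0
tool_pos: [0.6113, 0.2026, 0.2918]
tcp_rot: [1.0, 0.0, 0.001, -0.0]
force: [0.7, 0.2, -1.3]
grip_width: 0.203
gripper_force: 65.1
```

```bash
python3 -c "
from h import *
go((.610,.2025,.33),0);print(manip.sense()['gripper_force'])"
```

```text
tcp [0.6113 0.2026 0.2918] yaw 0.01 tilt 0.16 t 5.0 F [ 0.72  0.24 -1.28] w 0.203
shift mm now [ -1.2   0.1 -38.2] turn 0.01
shift after turn [ -1.2   0.1 -38.2]
65.12492895126343
```

Held: the opening is 17 mm and the weight is seen. Next I carry it to the near (-x) side of the red lid's loop.

arm_command:
  rows:
    - [-6,20,0,0]
    - [-12,43,0,0]
    - [-12,43,0,0]
    - [-12,43,0,0]
    - [-12,43,0,0]
    - [-12,43,0,0]
    - [-12,43,0,0]
    - [-12,43,0,0]

```text
time_s: 5.8
tool_pos: [0.5186, -0.1205, 0.288]
tcp_rot: [1.0, -0.0, -0.001, -0.0]
force: [0.8, -0.2, -1.2]
grip_width: 0.201
gripper_force: 65.0
```

arm_command:
  rows:
    - [-10,40,0,0]
    - [-6,30,0,0]
    - [0,0,0,-3]
    - [0,0,20,0]
    - [0,0,20,0]
    - [0,0,10,0]
    - [0,0,0,0]
    - [0,0,0,0]

```text
time_s: 6.6
tool_pos: [0.5047, -0.1887, 0.2393]
tcp_rot: [1.0, 0.026, -0.0, -0.0]
force: [-0.0, -0.5, -1.2]
grip_width: 0.203
gripper_force: 65.1
```

```bash
python3 - <<'E'
from h import *
go((.505,-.188,.24),3)
t=manip.grab_frame("top");s=manip.grab_frame("scene")
cv2.imwrite("pics/t3.png",t);cv2.imwrite("pics/s3.png",s)
c=lambda im,x,y,w,h,f:cv2.resize(im[y:y+h,x:x+w],None,fx=f,fy=f,interpolation=cv2.INTER_CUBIC)
cv2.imwrite("pics/a3.png",np.hstack([c(t,330,130,95,110,4),c(s,265,80,95,110,4)]))
E
```

```text
tcp [ 0.5047 -0.1887  0.2393] yaw 3.01 tilt 0.04 t 6.6 F [-0.05 -0.48 -1.16] w 0.203
shift mm now [ 0.4 -0.6 -0.7] turn 0.01
shift after turn [ 0.4 -0.6 -0.7]
```

View pics/a3.png

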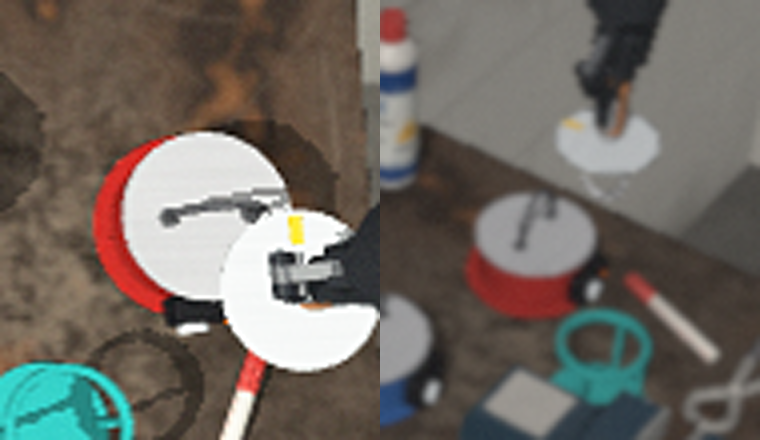

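The top crop shows the shield hanging level in front of the loop: edges at top (385,203), (405,182), (406,223), yellow bar pointing +x. In the scene view the shield centre is at (322,115.5).

```bash
python3 - <<'E'
from meas import *
t=cv2.imread("pics/t3.png");h=cv2.cvtColor(t,cv2.COLOR_BGR2HSV)
# shield brighter than lid?
print(t[205,390],t[190,370])
P=np.array([onz("top",*p,.218)[:2] for p in [(385.25,203),(405,181.75),(405.75,223)]])
A=np.c_[2*P,np.ones(3)];x=np.linalg.solve(A,(P**2).sum(1));print(x[:2],np.sqrt(x[2]+x[:2]@x[:2]))
b,s,c=blob((h[...,1]<30)&(h[...,2]>245),390,205)
k=max(cv2.findContours(b,0,1)[0],key=cv2.contourArea);Q=np.array([onz("top",*p[0],.218)[:2] for p in cv2.convexHull(k)]).astype(np.float32)
print(s,cv2.minEnclosingCircle(Q.reshape(-1,1,2)))
print(two("top",(405,202.5),"scene",(322,115.5)),"yellow",onz("top",403.75,187.5,.22))
s=cv2.imread("pics/s3.png")
z=np.array(cv2.imread("pics/t3.png"))
# loop apex with lid: two views
print("apex", two("top",(384.5,179.5),"scene",(399/4+250,0)) if 0 else proj("top",(.5714,-.1846,.118)))
hs=cv2.cvtColor(s,cv2.COLOR_BGR2HSV)
E
```

```text
[249 250 248] [224 227 226]
[ 0.50279534 -0.18933837] 0.05119217291153414
[385 183  39  39 788] ((0.5036588907241821, -0.1864747256040573), 0.04982219636440277)
(array([ 0.50245053, -0.19029757,  0.21235201]), np.float64(0.0006557884280169419)) yellow [ 0.5393343  -0.18597463  0.22      ]
apex [387.56095966 180.98215834]
```

arm_command:
  rows:
    - [0,0,15,0]
    - [0,0,20,0]
    - [0,0,20,0]
    - [0,0,6,0]
    - [0,0,0,0]
    - [10,0,0,0]
    - [10,0,0,0]
    - [0,0,0,0]

```text
time_s: 7.5
tool_pos: [0.5275, -0.1879, 0.1795]
tcp_rot: [1.0, 0.027, 0.002, 0.001]
force: [-0.7, -0.0, -1.2]
grip_width: 0.198
gripper_force: 65.1
```

arm_command:
  rows:
    - [10,0,0,0]
    - [10,0,0,0]
    - [10,0,0,0]
    - [10,0,0,0]
    - [8,0,0,0]
    - [0,0,0,0]
    - [0,0,0,0]
    - [0,0,0,0]

```text
time_s: 8.3
tool_pos: [0.5723, -0.1849, 0.1781]
tcp_rot: [1.0, 0.026, -0.0, -0.0]
force: [-0.1, 1.1, -1.9]
grip_width: 0.198
gripper_force: 65.1
```

```bash
python3 - <<'E'
from h import *
go((.573,-.185,.178),3)
t=manip.grab_frame("top");s=manip.grab_frame("scene")
c=lambda im,x,y,w,h,f:cv2.resize(im[y:y+h,x:x+w],None,fx=f,fy=f,interpolation=cv2.INTER_CUBIC)
cv2.imwrite("pics/a4.png",np.hstack([c(t,330,130,80,80,5),c(s,265,90,80,80,5)]))
E
```

```text
tcp [ 0.5723 -0.1849  0.1781] yaw 3.01 tilt 0.04 t 8.3 F [-0.08  1.06 -1.88] w 0.198
shift mm now [0.7 0.1 0.1] turn 0.01
shift after turn [0.7 0.1 0.1]
```

View pics/a4.png

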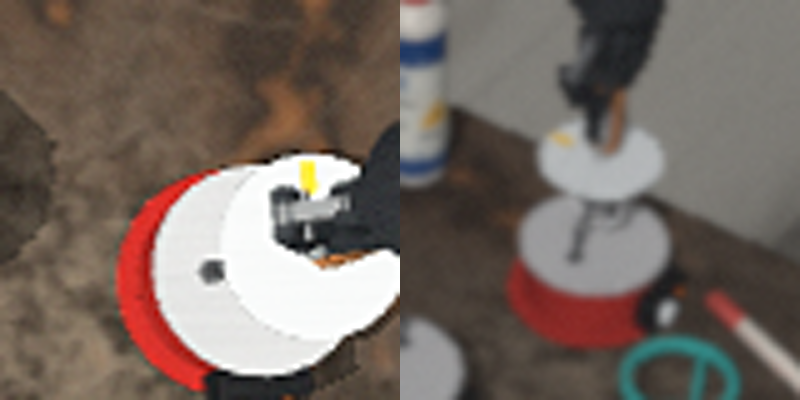

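The hook is inside the loop with no side force and the lid undisturbed (scene (318,133)). Now I raise it slowly.

arm_command:
  rows:
    - [0,0,-8,0]
    - [0,0,-7,0]
    - [0,0,-4,0]
    - [0,0,-3,0]
    - [0,0,-3,0]
    - [0,0,-3,0]
    - [0,0,-3,0]
    - [0,0,-3,0]

```text
time_s: 9.2
tool_pos: [0.5726, -0.1849, 0.2123]
tcp_rot: [1.0, 0.026, -0.0, -0.0]
force: [0.1, -0.3, -3.7]
grip_width: 0.203
gripper_force: 64.8
```

arm_command:
  rows:
    - [0,0,-3,0]
    - [0,0,-4,0]
    - [0,0,-5,0]
    - [0,0,-5,0]
    - [0,0,-4,0]
    - [0,0,-2,0]
    - [0,0,0,0]
    - [0,0,0,0]

```text
time_s: 10.0
tool_pos: [0.5727, -0.185, 0.2353]
tcp_rot: [1.0, 0.026, -0.0, -0.0]
force: [0.4, 0.1, -3.1]
grip_width: 0.204
gripper_force: 64.8
```

```bash
python3 - <<'E'
from h import *
go((.573,-.185,.33),3)
t=manip.grab_frame("top");s=manip.grab_frame("scene")
c=lambda im,x,y,w,h,f:cv2.resize(im[y:y+h,x:x+w],None,fx=f,fy=f,interpolation=cv2.INTER_CUBIC)
cv2.imwrite("pics/a5.png",np.hstack([c(t,330,130,80,80,5),c(s,265,80,80,80,5)]))
E
```

```text
tcp [ 0.5727 -0.185   0.2353] yaw 3.01 tilt 0.01 t 10.0 F [ 0.43  0.05 -3.11] w 0.204
shift mm now [  0.3   0.  -94.7] turn 0.01
shift after turn [  0.3   0.  -94.7]
```

View pics/a5.png

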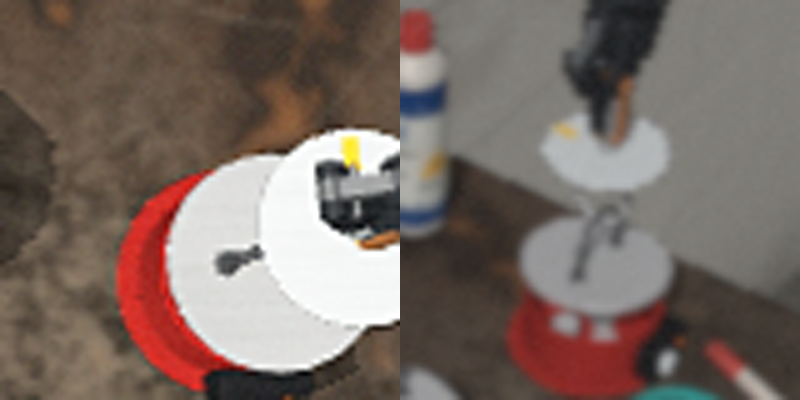

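The lid hangs level, clear of the pot (scene (320,133)), and the force went up by about 1.9 N. Next I lift it to a safe height and carry it gently.

arm_command:
  rows:
    - [0,0,-8,0]
    - [0,0,-14,0]
    - [0,0,-18,0]
    - [0,0,-20,0]
    - [0,0,-18,0]
    - [0,0,-14,0]
    - [0,0,-8,0]
    - [0,0,0,0]

```text
time_s: 10.9
tool_pos: [0.5733, -0.1852, 0.3369]
tcp_rot: [1.0, 0.026, 0.001, 0.0]
force: [-0.1, -0.1, -3.0]
grip_width: 0.199
gripper_force: 64.8
```

arm_command:
  rows:
    - [-1,-5,0,0]
    - [-3,-10,0,0]
    - [-4,-14,0,0]
    - [-5.4,-19.5,0,0]
    - [-5.4,-19.5,0,0]
    - [-5.4,-19.5,0,0]
    - [-5.4,-19.5,0,0]
    - [-5.4,-19.5,0,0]

```text
time_s: 11.7
tool_pos: [0.5302, -0.0583, 0.3354]
tcp_rot: [1.0, 0.027, 0.0, -0.0]
force: [-0.5, 0.2, -3.5]
grip_width: 0.205
gripper_force: 64.9
```

arm_command:
  rows:
    - [-5.4,-19.5,0,0]
    - [-5.4,-19.5,0,0]
    - [-5.4,-19.5,0,0]
    - [-5.4,-19.5,0,0]
    - [-5.4,-19.5,0,0]
    - [-5.4,-19.5,0,0]
    - [-5.4,-19.5,0,0]
    - [-5.4,-19.5,0,0]

```text
time_s: 12.5
tool_pos: [0.4785, 0.0949, 0.3354]
tcp_rot: [1.0, 0.027, 0.0, -0.0]
force: [-0.5, -0.1, -3.8]
grip_width: 0.203
gripper_force: 64.8
```

arm_command:
  rows:
    - [-5.4,-19.5,0,0]
    - [-5.4,-19.5,0,0]
    - [-5.4,-19.5,0,0]
    - [-5.4,-19.5,0,0]
    - [-5.4,-19.5,0,0]
    - [-5.4,-19.5,0,0]
    - [-5.4,-19.5,0,0]
    - [-5.4,-19.5,0,0]

```text
time_s: 13.3
tool_pos: [0.4268, 0.248, 0.3354]
tcp_rot: [1.0, 0.027, 0.0, -0.0]
force: [0.9, 0.2, -3.2]
grip_width: 0.205
gripper_force: 64.8
```

arm_command:
  rows:
    - [-5.4,-19.5,0,0]
    - [-5.4,-19.5,0,0]
    - [-4,-14,0,0]
    - [-3,-10,0,0]
    - [-1,-5,0,0]
    - [0,0,0,0]
    - [0,0,0,0]
    - [0,0,0,0]

```text
time_s: 14.1
tool_pos: [0.4064, 0.3129, 0.3353]
tcp_rot: [1.0, 0.026, -0.0, 0.0]
force: [-0.5, 0.2, -3.2]
grip_width: 0.204
gripper_force: 64.8
```

```bash
python3 - <<'E'
from h import *
go((.4055,.314,.20),3)
t=manip.grab_frame("top");s=manip.grab_frame("scene")
c=lambda im,x,y,w,h,f:cv2.resize(im[y:y+h,x:x+w],None,fx=f,fy=f,interpolation=cv2.INTER_CUBIC)
cv2.imwrite("pics/a6.png",np.hstack([c(t,150,170,120,130,3),c(s,205,130,120,130,3)]))
E
```

```text
tcp [0.4064 0.3129 0.3353] yaw 2.97 tilt 0.02 t 14.1 F [-0.53  0.19 -3.18] w 0.204
shift mm now [ -0.8  -1.2 135.3] turn -0.03
shift after turn [ -0.8  -1.2 135.3]
```

View pics/a6.png

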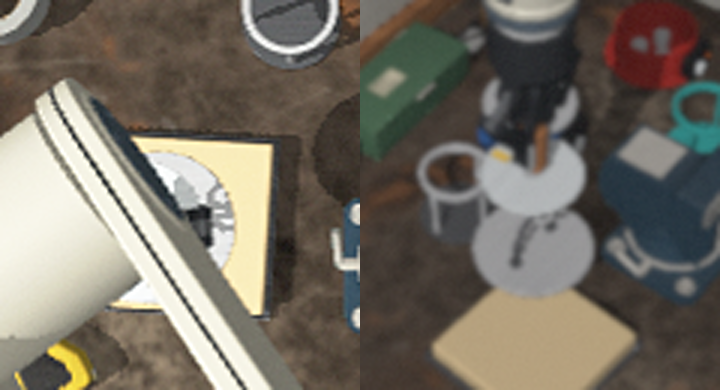

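The lid hangs level over the brick (scene (382,213)) and the stand is empty. Next I lower it.

arm_command:
  rows:
    - [-1,-1,12,0]
    - [0,0,22,0]
    - [0,0,26,0]
    - [0,0,26,0]
    - [0,0,22,0]
    - [0,0,16,0]
    - [0,0,10,0]
    - [0,0,5,0]

```text
time_s: 15.0
tool_pos: [0.4047, 0.314, 0.195]
tcp_rot: [1.0, 0.026, -0.001, 0.0]
force: [0.6, -0.1, -2.4]
grip_width: 0.203
gripper_force: 64.9
```

arm_command:
  rows:
    - [0,0,4,0]
    - [0,0,3,0]
    - [0,0,3,0]
    - [0,0,3,0]
    - [0,0,2,0]
    - [0,0,2,0]
    - [0,0,2,0]
    - [0,0,2,0]

```text
time_s: 15.8
tool_pos: [0.4054, 0.3145, 0.1754]
tcp_rot: [1.0, 0.026, 0.0, -0.0]
force: [-0.3, -0.0, -0.9]
grip_width: 0.204
gripper_force: 65.1
```

arm_command:
  rows:
    - [0,0,0,0]
    - [0,0,0,0]
    - [0,0,0,0]
    - [0,0,2,0]
    - [0,0,2,0]
    - [0,0,0,0]
    - [0,0,0,0]
    - [0,0,0,0]

```text
time_s: 16.6
tool_pos: [0.4052, 0.3144, 0.1713]
tcp_rot: [1.0, 0.026, 0.0, -0.0]
force: [0.4, -0.4, -1.3]
grip_width: 0.205
gripper_force: 65.1
```

```bash
python3 - <<'E'
from meas import *
go((.4055,.314,.156),3)
t=manip.grab_frame("top");s=manip.grab_frame("scene")
cv2.imwrite("pics/t7.png",t);cv2.imwrite("pics/s7.png",s)
h=cv2.cvtColor(t,cv2.COLOR_BGR2HSV);m=(h[...,1]<40)&(h[...,2]>170);m[:145]=0;m[205:]=0;m[:,:222]=0;m[:,272:]=0
n,l,S,C=cv2.connectedComponentsWithStats(m.astype(np.uint8)); i=1+S[1:,4].argmax(); print(S[i])
k=max(cv2.findContours((l==i).astype(np.uint8),0,1)[0],key=cv2.contourArea)
P=np.array([onz("top",*p[0],.085)[:2] for p in cv2.convexHull(k)]).astype(np.float32); print(cv2.minEnclosingCircle(P.reshape(-1,1,2)), cv2.fitEllipse(P))
c=lambda im,x,y,w,h,f:cv2.resize(im[y:y+h,x:x+w],None,fx=f,fy=f,interpolation=cv2.INTER_CUBIC)
cv2.imwrite("pics/a7.png",np.hstack([c(t,150,150,120,130,3),c(s,205,150,120,130,3)]))
E
```

```text
tcp [0.4052 0.3144 0.1713] yaw 3.01 tilt 0.0 t 16.6 F [ 0.36 -0.45 -1.34] w 0.205
shift mm now [ 0.3  0.4 15.3] turn 0.01
shift after turn [ 0.3  0.4 15.3]
[231 157  32  31 233]
((0.6073029637336731, 0.2050701379776001), 0.04525592923164368) ((0.6076219081878662, 0.20522640645503998), (0.08807464689016342, 0.08992619812488556), 7.986318111419678)
```

View pics/a7.png

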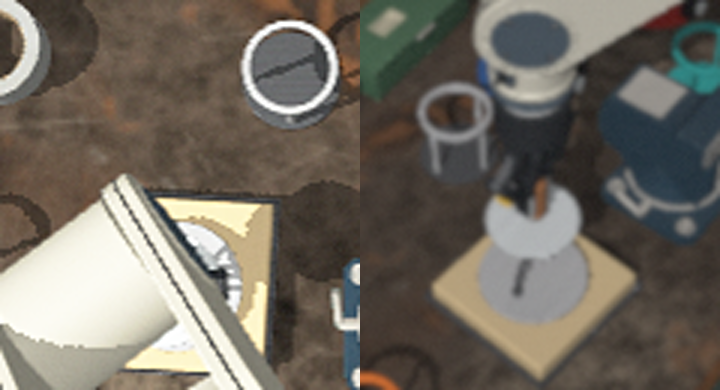

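The lid lies on the brick, centred (scene (383,240)). The ring centre measures (0.6075, 0.205). I lower further to free the hook, back out along -x and rise.

arm_command:
  rows:
    - [0,0,5,0]
    - [0,0,6,0]
    - [0,0,4,0]
    - [0,0,0,0]
    - [-5,0,0,0]
    - [-10,0,0,0]
    - [-10,0,0,0]
    - [-10,0,0,0]

```text
time_s: 17.5
tool_pos: [0.369, 0.3124, 0.1564]
tcp_rot: [1.0, 0.026, -0.0, 0.0]
force: [-0.5, 0.2, -1.7]
grip_width: 0.204
gripper_force: 65.1
```

arm_command:
  rows:
    - [-10,0,0,0]
    - [-10,0,0,0]
    - [-12,0,0,0]
    - [-5,0,0,0]
    - [0,0,-20,0]
    - [0,0,-30,0]
    - [0,0,-40,0]
    - [0,0,-40,0]

```text
time_s: 18.3
tool_pos: [0.3327, 0.3103, 0.2874]
tcp_rot: [1.0, 0.026, -0.0, 0.0]
force: [0.4, 0.9, -1.9]
grip_width: 0.206
gripper_force: 65.0
```

```bash
python3 - <<'E'
from h import *
go((.6085,.2055,.29),0)
E
```

```text
tcp [0.3327 0.3103 0.2874] yaw 3.01 tilt 0.06 t 18.3 F [ 0.43  0.88 -1.88] w 0.206
shift mm now [269.9 119.2  -2.7] turn 3.01
shift after turn [275.8 104.8  -2.7]
```

arm_command:
  rows:
    - [0,0,0,3]
    - [30,11,0,0]
    - [42,16,0,0]
    - [45,17,0,0]
    - [45,17,0,0]
    - [45,17,0,0]
    - [40,16,0,0]
    - [29,11,0,0]

```text
time_s: 19.1
tool_pos: [0.6115, 0.2043, 0.2859]
tcp_rot: [1.0, -0.001, 0.0, 0.0]
force: [-0.3, 0.1, -1.6]
grip_width: 0.201
gripper_force: 65.1
```

arm_command:
  rows:
    - [0,0,0,0]
    - [0,0,0,0]
    - [0,0,0,0]
    - [0,0,0,0]
    - [0,0,0,0]
    - [0,0,0,0]
    - [0,0,0,0]
    - [0,0,0,0]

```text
time_s: 19.9
tool_pos: [0.6092, 0.2058, 0.2864]
tcp_rot: [1.0, 0.0, 0.0, -0.0]
force: [0.9, -0.2, -1.9]
grip_width: 0.193
gripper_force: 65.1
```

```bash
python3 - <<'E'
from meas import *
go((.6085,.2055,.20),0)
t=manip.grab_frame("top");s=manip.grab_frame("scene")
cv2.imwrite("pics/s8.png",s)
print("lid",disc(s,"scene",260,235,.046,100))
c=lambda im,x,y,w,h,f:cv2.resize(im[y:y+h,x:x+w],None,fx=f,fy=f,interpolation=cv2.INTER_CUBIC)
cv2.imwrite("pics/a8.png",np.hstack([c(t,180,120,130,130,3),c(s,195,130,130,130,3)]))
E
```

```text
tcp [0.6092 0.2058 0.2864] yaw 0.02 tilt 0.01 t 19.9 F [ 0.88 -0.18 -1.88] w 0.193
shift mm now [-0.7  0.3 86.4] turn 0.02
shift after turn [-0.7  0.3 86.4]
lid (array([0.4025, 0.3153]), 0.1276)
```

View pics/a8.png

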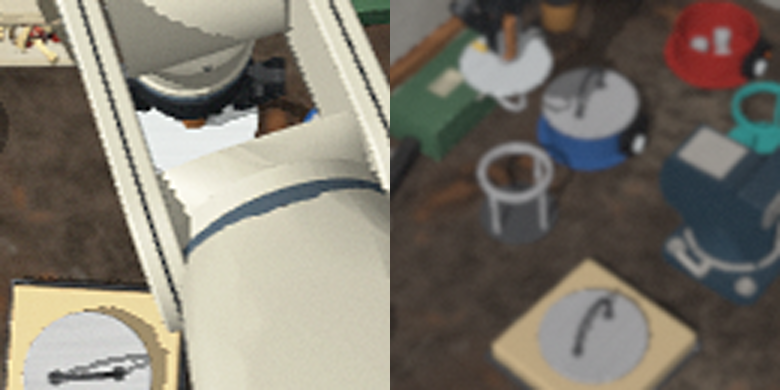

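The lid is flat and centred on the brick (scene (393,242)), and the lifter is above its stand at scene (366,188). Next I lower it into the ring.

arm_command:
  rows:
    - [0,0,20,0]
    - [0,0,30,0]
    - [0,0,30,0]
    - [0,0,25,0]
    - [0,0,20,0]
    - [0,0,15,0]
    - [0,0,10,0]
    - [0,0,10,0]

```text
time_s: 20.8
tool_pos: [0.6097, 0.2058, 0.1261]
tcp_rot: [1.0, 0.0, 0.0, -0.0]
force: [-0.5, 0.3, -1.5]
grip_width: 0.202
gripper_force: 65.1
```

arm_command:
  rows:
    - [0,0,5,0]
    - [0,0,4,0]
    - [0,0,3,0]
    - [0,0,2,0]
    - [0,0,1,0]
    - [0,0,0,0]
    - [0,0,0,0]
    - [0,0,0,0]

```text
time_s: 21.6
tool_pos: [0.6094, 0.2057, 0.1116]
tcp_rot: [1.0, 0.0, 0.0, -0.0]
force: [0.3, 0.6, -1.6]
grip_width: 0.201
gripper_force: 65.1
```

arm_command:
  rows:
    - [0,0,1,0]
    - [0,0,1,0]
    - [0,0,0.5,0]
    - [0,0,0.5,0]
    - [0,0,0.5,0]
    - [0,0,0,0]
    - [0,0,0,0]
    - [0,0,0,0]

```text
time_s: 22.4
tool_pos: [0.6094, 0.2057, 0.11]
tcp_rot: [1.0, 0.0, 0.0, -0.0]
force: [-6.5, -2.2, 15.0]
grip_width: 0.204
gripper_force: 67.6
```

arm_command:
  rows:
    - [0,0,-1,0]
    - [0,0,-0.5,0]
    - [0,0,0,0]
    - [0,0,0,0]
    - [0,0,0,0]
    - [0,0,0,0]
    - [0,0,0,0]
    - [0,0,0,0]

```text
time_s: 23.2
tool_pos: [0.6094, 0.2057, 0.1101]
tcp_rot: [1.0, 0.0, 0.0, -0.0]
force: [-3.5, -1.9, 8.1]
grip_width: 0.204
gripper_force: 66.3
```

arm_command:
  rows:
    - [0,0,0,0]
    - [0,0,0,0]
    - [0,0,0,0]
    - [0,0,0,0]
    - [0,0,0,0]
    - [0,0,0,0]
    - [0,0,0,0]
    - [0,0,0,0]
  gripper: 85

```text
time_s: 24.0
tool_pos: [0.6093, 0.2056, 0.1093]
tcp_rot: [1.0, 0.0, -0.0, -0.0]
force: [0.5, 0.5, 0.4]
grip_width: 0.995
gripper_force: 0.0
```

Open. I rise straight up, then move aside towards -y.

arm_command:
  rows:
    - [0,0,-10,0]
    - [0,0,-20,0]
    - [0,0,-30,0]
    - [0,0,-40,0]
    - [0,0,-40,0]
    - [0,0,-40,0]
    - [0,0,-20,0]
    - [0,0,0,0]

```text
time_s: 24.8
tool_pos: [0.611, 0.2062, 0.3143]
tcp_rot: [1.0, 0.0, 0.004, -0.001]
force: [0.8, -0.1, -1.1]
grip_width: 0.991
gripper_force: 0.0
```

arm_command:
  rows:
    - [-10,45,0,0]
    - [-10,45,0,0]
    - [-10,45,0,0]
    - [-10,45,0,0]
    - [-10,45,0,0]
    - [-10,45,0,0]
    - [-10,45,0,0]
    - [0,0,0,0]

```text
time_s: 25.6
tool_pos: [0.5374, -0.1137, 0.3083]
tcp_rot: [1.0, -0.002, -0.001, 0.0]
force: [0.4, 0.9, -0.7]
grip_width: 0.994
gripper_force: 0.0
```

```bash
python3 - <<'E'
from meas import *
go((.6085,.2055,.20),0)
t=manip.grab_frame("top");s=manip.grab_frame("scene")
print("shield",disc(t,"top",240,180,.089),"lid",disc(t,"top",200,262,.046))
c=lambda im,x,y,w,h,f:cv2.resize(im[y:y+h,x:x+w],None,fx=f,fy=f,interpolation=cv2.INTER_CUBIC)
cv2.imwrite("pics/a9.png",np.hstack([c(t,180,140,130,130,3),c(s,195,130,130,130,3)]))
E
```

```text
tcp [ 0.5374 -0.1137  0.3083] yaw -0.28 tilt 0.13 t 25.6 F [ 0.39  0.92 -0.75] w 0.994
shift mm now [  69.8 -319.7  107.9] turn -0.28
shift after turn [  71.4 -319.3  107.9]
shield (array([0.6078, 0.2075]), 0.102) lid (array([0.4031, 0.3168]), 0.1254)
```

View pics/a9.png

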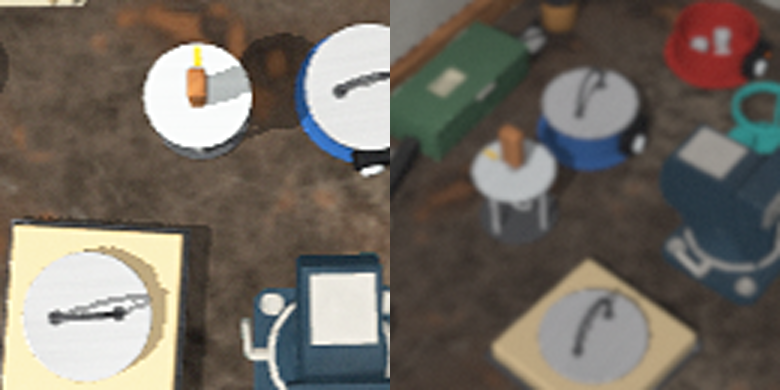

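The lifter hangs upright in its stand (top (246,169), about 2 mm off centre). The lid lies flat on the brick, about 3 mm off centre, and the robot touches nothing.

```bash
python3 -c "
from station import manip
print(manip.job_done())"
```

```text
the job is handed in; nothing more can be done
None
```

The job is handed in at about 26 s of the 61 s allowed: the red lid lies flat on the firebrick about 3 mm off centre, the lifter hangs upright in its stand about 2 mm off centre, and the blue lid was not touched. The hand-in call did not report a verdict.

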